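# Hold a scoopful of beech balls level over the tin

### The job

Take the scoop by its red handle, scoop at least three of the wooden balls out of the tray, and hold the loaded scoop level and still in the air with its bowl centred over the empty tin, not touching it, so that I can count them. Finish while still holding it there; pour nothing. Use the scoop and not the fingers on the balls, let no ball fall outside the tray and the scoop, and leave the tin, mallet, glue bottle and gouge where they are.

Things in the scene. Friction and masses are not known exactly. Their poses are not given: they have to be found in the camera images.
- scoop: Loose polished metal hand scoop, about 0.25 kg, 120 mm long (x), 100 wide (y), 78 high, with a red handle bar lengthwise over its bowl. Origin: centre of its flat underside; +x points to its open front, z up. It starts level on the bench.
- scoop_grip (a point): Grip point inside the red bar, at scoop x=-10, 66 mm above the underside, near the balance point. The bar runs along scoop x from -60 to +32, is 20 mm wide (y), 24 tall (top 78 mm above the underside), and free below except for a post at its rear end (x=-60 to -52). Grip it firmly: pushing can turn it in the fingers.
- scoop_bowl (a point): Middle of the bowl, at scoop x=-8, 17 mm above the underside. Bowl: flat floor 3 mm thick, side walls 4 mm thick and 35 high from x=-60 to +28, rear wall 35 high, front open. A ball lies in the scoop when its centre is within 60 mm of this point.
- scoop_lip (a point): Middle of the scoop's front edge, at underside height, x=+60. From this lip (about 2 mm high) a 20 mm ramp rises to a crest 6 mm high at x=+40; behind it the floor is 3 mm lower, so balls past the crest stay in a level scoop. To get balls at the tray's wall past it, tilt the lip up 20 to 30 degrees.
- tray: Fixed open dark, waxed wooden tray, 280 mm long (its x, pointing away from the robot give or take its yaw), 170 wide (y), 60 high; walls and floor 10 mm thick, so inside 260 x 150 mm and 50 deep. Origin: centre of its underside, on the bench. The balls start in its far (+x) half, the near half is empty.
- tin: Loose empty round copper-coloured tin, open on top, 100 mm across the mouth, 110 high, 0.3 kg. Origin: centre of its underside.
- mallet: Bystander: carver's wooden mallet standing on its head, 76 mm across, 200 high. Origin: centre of its underside.
- glue: Bystander: white glue bottle with a red cap and yellow label, 56 mm across, 140 high. Origin: centre of its underside.
- gouge: Bystander: hand tool with a handle and a thin shank lying on the bench beyond the tray, along its x. Origin: centre of its underside.
- ball0_center (a point): Centre of a loose, very smooth lacquered beech ball, 28 mm across, 10 g, rolling freely in the tray (one of five alike).
- ball1_center (a point): Centre of a loose, very smooth lacquered beech ball, 28 mm across, 10 g, rolling freely in the tray (one of five alike).
- ball2_center (a point): Centre of a loose, very smooth lacquered beech ball, 28 mm across, 10 g, rolling freely in the tray (one of five alike).
- ball3_center (a point): Centre of a loose, very smooth lacquered beech ball, 28 mm across, 10 g, rolling freely in the tray (one of five alike).
- ball4_center (a point): Centre of a loose, very smooth lacquered beech ball, 28 mm across, 10 g, rolling freely in the tray (one of five alike).

How it is judged (in metres and radians):
On the way, in this order (a step that is already met when the one before it is completed fails the run):
1. the held scoop is brought down into the tray (contact force between the fingers and scoop above 1 N and x of scoop_bowl in the frame of tray between -0.13 and 0.13 m and y of scoop_bowl in the frame of tray between -0.075 and 0.075 m and z of scoop_bowl in the frame of tray below 0.05 m), for 0.1 s.
2. the scoop is lifted clear of the tray with at least three balls in it (contact force between the fingers and scoop above 1 N and (distance between each of ball0_center, ball1_center, ball2_center and scoop_bowl below 0.06 m or distance between each of ball0_center, ball1_center, ball3_center and scoop_bowl below 0.06 m or distance between each of ball0_center, ball1_center, ball4_center and scoop_bowl below 0.06 m or distance between each of ball0_center, ball2_center, ball3_center and scoop_bowl below 0.06 m or distance between each of ball0_center, ball2_center, ball4_center and scoop_bowl below 0.06 m or distance between each of ball0_center, ball3_center, ball4_center and scoop_bowl below 0.06 m or distance between each of ball1_center, ball2_center, ball3_center and scoop_bowl below 0.06 m or distance between each of ball1_center, ball2_center, ball4_center and scoop_bowl below 0.06 m or distance between each of ball1_center, ball3_center, ball4_center and scoop_bowl below 0.06 m or distance between each of ball2_center, ball3_center, ball4_center and scoop_bowl below 0.06 m) and height (world z) of scoop above 0.07 m), for 0.2 s.
At the end, for the whole second after the job is handed in: Fingers hold the scoop, three or more ball centres within 60 mm of its bowl's middle; level within 9 degrees, still (30 mm/s, 0.2 rad/s); underside 115 mm or more above the bench, not touching the tin; bowl's middle within 50 mm of the tin's axis from above; tin upright (contact force between the fingers and scoop above 1 N and (distance between each of ball0_center, ball1_center, ball2_center and scoop_bowl below 0.06 m or distance between each of ball0_center, ball1_center, ball3_center and scoop_bowl below 0.06 m or distance between each of ball0_center, ball1_center, ball4_center and scoop_bowl below 0.06 m or distance between each of ball0_center, ball2_center, ball3_center and scoop_bowl below 0.06 m or distance between each of ball0_center, ball2_center, ball4_center and scoop_bowl below 0.06 m or distance between each of ball0_center, ball3_center, ball4_center and scoop_bowl below 0.06 m or distance between each of ball1_center, ball2_center, ball3_center and scoop_bowl below 0.06 m or distance between each of ball1_center, ball2_center, ball4_center and scoop_bowl below 0.06 m or distance between each of ball1_center, ball3_center, ball4_center and scoop_bowl below 0.06 m or distance between each of ball2_center, ball3_center, ball4_center and scoop_bowl below 0.06 m) and angle between scoop's own z axis and vertical below 0.16 rad and height (world z) of scoop above 0.115 m and horizontal distance between scoop_bowl and tin below 0.05 m and contact force between scoop and tin below 0.1 N and linear speed of scoop below 0.03 m/s and angular speed of scoop below 0.2 rad/s and angle between tin's own z axis and vertical below 0.1 rad); the arm keeps its last pose, push and grip.
It fails at once if a ball falls onto the bench or off it (height (world z) of any of ball0_center, ball1_center, ball2_center, ball3_center, ball4_center below 0.019 m).
It fails at once if a ball falls into the tin ((horizontal distance between ball0_center and tin below 0.05 m and height (world z) of ball0_center below 0.1 m) or (horizontal distance between ball1_center and tin below 0.05 m and height (world z) of ball1_center below 0.1 m) or (horizontal distance between ball2_center and tin below 0.05 m and height (world z) of ball2_center below 0.1 m) or (horizontal distance between ball3_center and tin below 0.05 m and height (world z) of ball3_center below 0.1 m) or (horizontal distance between ball4_center and tin below 0.05 m and height (world z) of ball4_center below 0.1 m)).
It fails at once if the fingers touch a ball (contact force between the fingers and ball0 above 1 N or contact force between the fingers and ball1 above 1 N or contact force between the fingers and ball2 above 1 N or contact force between the fingers and ball3 above 1 N or contact force between the fingers and ball4 above 1 N).
It fails at once if the tin is moved more than 30 mm (distance of tin from where it was at the start of the episode above 0.03 m).
It fails at once if the mallet, glue bottle or gouge is moved more than 30 mm (distance of any of mallet, glue, gouge from where it was at the start of the episode above 0.03 m).
It also fails if it takes over 61 s, if anything falls off the work surface, if the arm or the gripper's body presses on something with over 40 N, if the wrist force passes 120 N, or if a joint passes its speed limit or range.

### The arm

A 6-joint arm with a two-finger parallel gripper is mounted at the origin on the work surface. World frame = base frame: x ahead of the robot, y to its left, z up, the work surface at z = 0. Lengths are in m, angles in degrees, forces in N, time in s.
With the tool pointing down it reaches from about 0.375 to 0.9 m from the base axis. Payload 3.1 kg.
Tool frame: the origin (TCP) lies between the finger pads; the fingertips stand 11 mm ahead of it and the grasp point (between the pads) lies 8 mm behind it; z points along the fingers, y is the line along which they close (so a half turn about z gives the same grasp; the last joint's range is limited). The gripper opens to 87 mm and grips with 3 to 60 N. Pads are 19 mm wide; open, the fingers measure 117 mm over their backs; the gripper's body (75 mm by 190 mm) begins 51 mm behind the grasp point.
Start: joints at [-84.655, 30.224, 82.088, -0, 67.689, -10.227], TCP at [0.168, -0.602, 0.234] pointing down, gripper open.
Joint ranges: [-176.69, 176.69], [-43.24, 126.21], [12.49, 139.97], [-82, 262], [0, 151.66], [-163.58, 163.58]. Speed limits (degrees/s): [159.86, 159.86, 180, 180, 180, 180].

### API

Orientations are given as a 3x3 rotation matrix whose columns are the frame's x, y, z axes.
In Python, from rig import bot, viewer, workorder, models gives the robot as it stands.
- The arm moves only by the shell command python3 -m jog 'ROWS'. ROWS is JSON, a list of rows, each a list of 7 numbers: the opening, from 0 (shut) to 1 (fully open), then the shift along the tool's x, y, z in m, then the turn, a rotation vector about the tool's x, y, z in degrees. In form: [[claw, x, y, z, ax, ay, az], ...]. A call has 1 to 20 rows; each row is the pose to reach, as a shift and turn from the pose commanded when the call began, along the tool's axes at that moment; what a row does not reach only later rows make up. A row lasts 1/8 s, in which the tool goes at most 62.5 mm and 10.7 degrees, less where a joint would pass 70% of its speed; a pose out of reach is approached as far as the arm can. A call with a gripper value outside its range is refused whole. The fingers move at their own pace and stop on an object; the grip force is fixed at half the most. Time passes only in rows, so rows that repeat a pose let the fingers close. It gives the time, the measured TCP pose, the force, the opening and the grip force at its end, in the units of the state.
- bot.read_state(): the state, without advancing time (a new reading comes with each control period).
- viewer.capture(name): name is "scene" or "top" or "wrist"; returns (picture, depth): 400x640x3 uint8, blue, green, red; 400x640 float32, m along the optical axis (not along the pixel's ray), 0 where there is no reading.
- viewer.camera_info(name): a dict with "fx", "fy", "cx", "cy" (pixels), "world_to_cam" (4x4, takes a point from world to camera coordinates). Camera axes: x right, y down, z forward; pixel columns grow to the right and rows downward; lengths in m; the calibration is good to about 2 mm. A picture is of the moment at which its call begins: read the wrist's pose just before it. camera_info takes no time and is no camera call; for the wrist camera it gives the pose at the moment of the call.
- workorder.hand_in(): hands the job in; it is judged then, once.
Trained networks look in the newest picture that a camera, given by its name, has taken for a name from the list of things; names that differ only in an ending like _2 or _b are one class to them, and where a whole thing is asked for, a point or a joint stands for the part that bears it (a point fixed in the world has none). Each returns a list of dicts, best first, with "p" (0 to 1); they miss things now and then, are a little off and sometimes report something else, mostly with a low value. They report only what shows in the picture. A call takes as long as a camera call.
- models.outline_of(camera, thing): "mask" (400x640 bool, what is visible of it).
- models.tip_of(camera, thing): "xyz" ([x, y, z] in m, in world coordinates, good to about 4 mm: a listed point, or the origin of a listed thing).
The state is a dict: "time_s": time; "joint_positions": joint angles; "qvel": joint speeds; "tau": joint torques, N m; "position": TCP position; "tcp_rot": TCP orientation; "force": force on the tool from outside, world axes, zero at the start; "moment": the same for the moment, N m; "opening": opening from 0.0 (shut) to 1.0 (fully open); "grasp_force": force on a finger pad.
Only numpy, scipy, OpenCV 4.12 (cv2) and the standard library are available. Lean on these libraries where they do the work, as an engineer would, in place of code of your own. Each camera call takes 0.05 s, during which the arm holds its last target. There are 200 camera calls.

## Working session

There is one attempt and no reset: what is moved stays moved. The work goes in short steps, Python scripts to look and compute and a shell command to move; the robot and the scene stay as the last step left them, time stands still between calls to the robot, and variables do not carry over. Pictures are saved under pics/ and viewed, at most 10 in all, crops included, and the job is handed in when it is done.

```bash
mkdir -p pics; ls; python3 - <<'E'
from rig import bot, viewer, workorder, models
import cv2, numpy as np
s=bot.read_state(); print(s['time_s'],s['position'],np.round(s['tcp_rot'],3).tolist(),s['opening'])
for c in ['top','scene']:
    im,d=viewer.capture(c); cv2.imwrite(f'pics/{c}0.png',im)
    for t in ['scoop','scoop_grip','scoop_bowl','scoop_lip','tray','tin','mallet','glue','gouge','ball0_center']:
        print(c,t,[(np.round(r['xyz'],3).tolist(),round(r['p'],2)) for r in models.tip_of(c,t)][:6])
print(bot.read_state()['time_s'])
E
```

```text
pics
0.0 [ 0.16774927 -0.60133757  0.23260315] [[0.963, 0.268, -0.0], [0.268, -0.963, 0.002], [0.0, -0.002, -1.0]] 0.9995953044019227
top scoop [([0.447, -0.306, 0.001], 0.82), ([0.705, -0.374, -0.002], 0.5)]
top scoop_grip [([0.443, -0.306, 0.064], 0.96)]
top scoop_bowl [([0.442, -0.305, 0.019], 0.67)]
top scoop_lip [([0.509, -0.278, 0.004], 0.93), ([0.643, 0.005, 0.024], 0.44)]
top tray [([0.53, 0.038, -0.002], 0.69)]
top tin [([0.512, 0.278, 0.001], 0.79)]
top mallet [([0.676, 0.407, 0.0], 0.92)]
top glue [([0.701, -0.375, -0.002], 0.77)]
top gouge [([0.791, -0.049, -0.003], 0.91)]
top ball0_center [([0.572, 0.014, 0.024], 0.6)]
scene scoop [([0.45, -0.299, 0.001], 0.93)]
scene scoop_grip [([0.442, -0.308, 0.066], 0.85)]
scene scoop_bowl [([0.445, -0.303, 0.014], 0.95)]
scene scoop_lip [([0.508, -0.28, -0.003], 0.93)]
scene tray [([0.533, 0.033, 0.001], 0.8)]
scene tin [([0.514, 0.281, -0.003], 0.91)]
scene mallet [([0.678, 0.405, -0.005], 0.62), ([0.704, -0.374, -0.002], 0.46), ([0.571, 0.012, 0.024], 0.33)]
scene glue [([0.704, -0.371, -0.002], 0.68)]
scene gouge [([0.791, -0.046, -0.001], 0.56)]
scene ball0_center [([0.569, 0.014, 0.025], 0.56), ([0.506, -0.28, -0.004], 0.39)]
1.1
```

View pics/top0.png

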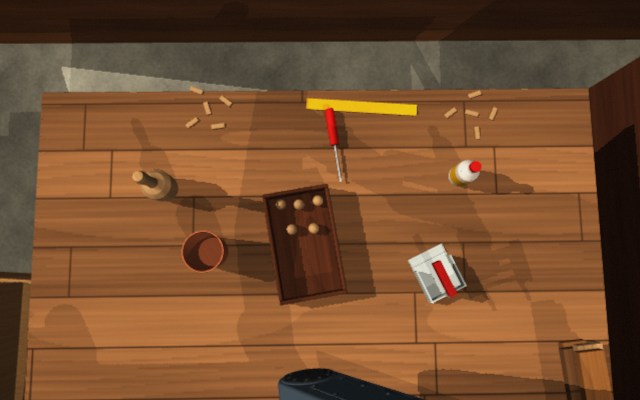

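```bash
cat > h.py <<'E'
import numpy as np, cv2
from rig import bot, viewer, workorder, models
def pts(cam, d):
    ci=viewer.camera_info(cam); v,u=np.mgrid[:400,:640]
    P=np.stack([(u-ci['cx'])/ci['fx']*d,(v-ci['cy'])/ci['fy']*d,d,np.ones_like(d)],-1)
    return (P@np.linalg.inv(ci['world_to_cam']).T)[...,:3]
def rect(X):
    r=cv2.minAreaRect((X[:,:2]*1000).astype(np.float32)); return r
E
python3 - <<'E'
from h import *
im,d=viewer.capture('top'); W=pts('top',d); ok=d>0
for t in ['tray','scoop','scoop_grip','tin']:
    for r in models.outline_of('top',t)[:1]:
        m=r['mask']&ok; X=W[m]; print(t,round(r['p'],2),m.sum(),np.round(X.min(0),3),np.round(X.max(0),3))
        if t=='tray': print('rim',rect(X[(X[:,2]>.05)&(X[:,2]<.07)]))
        if t=='tin': print(rect(X[(X[:,2]>.1)&(X[:,2]<.12)]))
        if t.startswith('scoop'): b=X[(X[:,2]>.07)&(X[:,2]<.085)]; print('bar',rect(b), len(b))
# balls: brightness top-of-ball points inside the tray
c=np.array([.531,.036]); 
reg=ok&(abs(W[...,0]-c[0])<.14)&(abs(W[...,1]-c[1])<.1)&(W[...,2]>.018)&(W[...,2]<.045)
n,l,st,ce=cv2.connectedComponentsWithStats(reg.astype(np.uint8))
for i in range(1,n):
    if st[i,4]>15: print(st[i,4],np.round(ce[i]),np.round(W[l==i].mean(0),3),W[l==i][:,2].max().round(3))
E
```

```text
tray 0.59 7108 [ 0.38  -0.072 -0.004] [0.681 0.148 0.065]
rim ((529.4154663085938, 34.92364501953125), (280.2764587402344, 170.52780151367188), 9.394674301147461)
scoop 0.73 1947 [ 0.376 -0.373 -0.006] [ 0.522 -0.239  0.085]
bar ((438.5642395019531, -312.00457763671875), (91.29890441894531, 21.701074600219727), 25.283971786499023) 326
scoop_grip 0.69 1916 [ 0.378 -0.373 -0.006] [ 0.522 -0.241  0.085]
bar ((438.806396484375, -311.89019775390625), (90.76326751708984, 21.701074600219727), 25.283973693847656) 322
tin 0.81 1504 [ 0.463  0.226 -0.004] [0.567 0.356 0.116]
((511.542236328125, 275.8603820800781), (99.04918670654297, 97.4836654663086), 89.29703521728516)
89 [296. 194.] [0.657 0.057 0.033] 0.045
90 [318. 200.] [ 0.641 -0.001  0.032] 0.04
90 [281. 204.] [0.631 0.094 0.033] 0.042
90 [299. 204.] [0.631 0.048 0.033] 0.041
30 [271. 222.] [0.587 0.12  0.031] 0.044
92 [314. 228.] [0.569 0.01  0.032] 0.04
91 [292. 229.] [0.566 0.066 0.033] 0.039
24 [275. 249.] [0.517 0.109 0.031] 0.045
17 [282. 288.] [0.418 0.092 0.031] 0.042
16 [326. 292.] [ 0.406 -0.018  0.03 ] 0.042
```

The top view matches the network output. The tray (265–345, 185–303) has its five balls in the far half, the scoop is at (437, 273) with its lip to the upper left, and the tin is at (204, 251). I'll move above the scoop bar and re-measure with the wrist camera.

```bash
python3 -m jog '[[1,0.06,-0.035,0,0,0,-2],[1,0.12,-0.07,0,0,0,-4],[1,0.18,-0.105,0,0,0,-6],[1,0.23,-0.14,0,0,0,-8],[1,0.285,-0.172,0,0,0,-9.7],[1,0.342,-0.207,0,0,0,-9.7],[1,0.342,-0.207,0,0,0,-9.7],[1,0.342,-0.207,0,0,0,-9.7],[1,0.342,-0.207,0,0,0,-9.7]]'
cat >> h.py <<'E'
def delta(target, yaw=None):
    s=bot.read_state(); R=np.array(s['tcp_rot']); print('pos',np.round(s['position'],4),'yaw',np.degrees(np.arctan2(R[1,0],R[0,0])).round(2),'t',s['time_s'])
    print('delta tool',np.round(R.T@(np.array(target)-s['position']),4))
E
python3 - <<'E'
from h import *
delta([.442,-.310,.058])
for c in ['wrist','top']:
    ci=viewer.camera_info(c)
    im,d=viewer.capture(c); W=pts(c,d) ; cv2.imwrite(f'pics/{c}1.png',im)
    red=(d>0)&(im[...,2]>110)&(im[...,1]<60)&(im[...,0]<70)&(W[...,2]>.072)&(W[...,2]<.085)&(np.hypot(W[...,0]-.44,W[...,1]+.31)<.08)
    print(c,red.sum()); 
    if red.sum()>20: print(rect(W[red]), W[red][:,2].mean())
    for t in ['scoop_grip','scoop_lip','scoop']: print(t,[(np.round(r['xyz'],3).tolist(),round(r['p'],2)) for r in models.tip_of(c,t)][:1])
E
```

```text
time_s: 2.48
position: [0.4414, -0.3114, 0.2336]
tcp_rot: [[0.904, 0.427, -0.0], [0.427, -0.904, -0.001], [-0.0, 0.0, -1.0]]
force: [-0.5, -0.3, 0.5]
opening: 1.001
grasp_force: 0.0
pos [ 0.4414 -0.3114  0.2336] yaw 25.27 t 2.475
delta tool [ 0.0013 -0.0011  0.1756]
wrist 891
((437.9591979980469, -308.5395202636719), (90.4093017578125, 18.508373260498047), 25.405540466308594) 0.07651354823898286
scoop_grip [([0.44, -0.307, 0.074], 0.57)]
scoop_lip [([0.506, -0.278, 0.001], 0.66)]
scoop [([0.452, -0.303, -0.003], 0.95)]
top 121
((460.510009765625, -299.25042724609375), (40.86516189575195, 16.84295082092285), 25.710163116455078) 0.07784294591678882
scoop_grip [([0.441, -0.305, 0.065], 0.79)]
scoop_lip [([0.506, -0.278, 0.0], 0.83)]
scoop [([0.45, -0.304, -0.002], 0.86)]
```

```bash
python3 -m jog '[[1,0.0015,-0.003,0.05,0,0,0],[1,0.0015,-0.003,0.1,0,0,0],[1,0.0015,-0.003,0.14,0,0,0],[1,0.0015,-0.003,0.165,0,0,0],[1,0.0015,-0.003,0.175,0,0,0],[1,0.0015,-0.003,0.175,0,0,0],[0,0.0015,-0.003,0.175,0,0,0],[0,0.0015,-0.003,0.175,0,0,0],[0,0.0015,-0.003,0.175,0,0,0],[0,0.0015,-0.003,0.175,0,0,0],[0,0.0015,-0.003,0.175,0,0,0],[0,0.0015,-0.003,0.175,0,0,0],[0,0.0015,-0.003,0.175,0,0,0],[0,0.0015,-0.003,0.175,0,0,0]]'
```

```text
time_s: 4.62
position: [0.4418, -0.3074, 0.0585]
tcp_rot: [[0.904, 0.427, -0.0], [0.427, -0.904, 0.0], [-0.0, -0.0, -1.0]]
force: [-0.2, -0.6, 0.3]
opening: 0.227
grasp_force: 30.0
```

```bash
python3 -m jog '[[0,0,0,-0.015,0,0,0],[0,0,0,-0.045,0,0,0],[0,0,0,-0.085,0,0,0],[0,0,0,-0.12,0,0,0],[0,0.005,-0.01,-0.14,0,0,0],[0,0.02,-0.034,-0.15,0,0,2],[0,0.04,-0.068,-0.15,0,0,4],[0,0.06,-0.103,-0.15,0,0,6],[0,0.08,-0.137,-0.15,0,0,8],[0,0.1,-0.171,-0.15,0,0,10],[0,0.12,-0.205,-0.15,0,0,12],[0,0.14,-0.24,-0.15,0,0,14],[0,0.155,-0.265,-0.15,0,0,15.9],[0,0.163,-0.279,-0.15,0,0,15.9],[0,0.167,-0.2856,-0.15,0,0,15.9],[0,0.167,-0.2856,-0.15,0,0,15.9]]'
python3 - <<'E'
from h import *
delta([.4707,.0222,.07])
R0=np.array([.5294,.0349]); a=np.radians(9.4); A=np.array([[np.cos(a),-np.sin(a)],[np.sin(a),np.cos(a)]])
for c in ['scene','wrist']:
    im,d=viewer.capture(c); cv2.imwrite(f'pics/{c}2.png',im)
    for t in ['scoop_grip','scoop_lip','scoop','tray','ball0_center']: print(c,t,[(np.round(r['xyz'],3).tolist(),np.round(A.T@(np.array(r['xyz'][:2])-R0),3).tolist(),round(r['p'],2)) for r in models.tip_of(c,t)][:5])
E
```

```text
time_s: 6.62
position: [0.4709, 0.0219, 0.2087]
tcp_rot: [[0.987, 0.163, 0.0], [0.163, -0.987, -0.0], [0.0, 0.0, -1.0]]
force: [0.1, 0.2, -2.9]
opening: 0.224
grasp_force: 30.0
pos [0.4709 0.0219 0.2087] yaw 9.41 t 6.625
delta tool [-0.0002 -0.0004  0.1387]
scene scoop_grip [([0.47, 0.023, 0.218], [-0.061, -0.002], 0.85), ([0.482, 0.023, 0.15], [-0.048, -0.004], 0.2)]
scene scoop_lip [([0.542, 0.03, 0.144], [0.011, -0.007], 0.59), ([0.631, 0.048, 0.022], [0.102, -0.004], 0.44)]
scene scoop [([0.48, 0.024, 0.153], [-0.05, -0.002], 0.97)]
scene tray [([0.534, 0.04, -0.002], [0.005, 0.004], 0.69), ([0.481, 0.026, 0.152], [-0.049, -0.001], 0.63)]
scene ball0_center []
wrist scoop_grip [([0.47, 0.024, 0.223], [-0.061, -0.001], 0.69), ([0.512, 0.277, -0.002], [0.022, 0.242], 0.51)]
wrist scoop_lip [([0.538, 0.032, 0.149], [0.008, -0.004], 0.63)]
wrist scoop [([0.476, 0.02, 0.147], [-0.055, -0.006], 0.7), ([0.538, 0.035, 0.15], [0.008, -0.001], 0.48)]
wrist tray [([0.534, 0.04, -0.001], [0.005, 0.004], 0.78)]
wrist ball0_center [([0.569, 0.012, 0.023], [0.035, -0.029], 0.68)]
```

```bash
python3 -m jog '[[0,0,0,0.03,0,0,0],[0,0,0,0.06,0,0,0],[0,0,0,0.09,0,0,0],[0,0,0,0.115,0,0,0],[0,0,0,0.13,0,0,0],[0,0,0,0.1385,0,0,0],[0,0,0,0.1385,0,0,0],[0,0,0,0.1385,0,0,0]]'; python3 -m jog '[[0,0.008,0,0,0,0,0],[0,0.018,0,0,0,0,0],[0,0.028,0,0,0,0,0],[0,0.038,0,0,0,0,0],[0,0.048,0,0,0,0,0],[0,0.058,0,0,0,0,0],[0,0.068,0,0,0,0,0],[0,0.078,0,0,0,0,0],[0,0.088,0,0,0,0,0],[0,0.094,0,0,0,0,0],[0,0.1,0,0,0,0,0],[0,0.105,0,0,0,0,0]]'
python3 - <<'E'
from h import *
ims=[]
for c in ['top','wrist','scene']:
    im,d=viewer.capture(c); ims.append(im)
    print(c,[(np.round(r['xyz'],3).tolist(),round(r['p'],2)) for r in models.tip_of(c,'ball0_center')])
t=cv2.resize(ims[0][150:320,220:390],(300,300)); s=ims[2]
cv2.imwrite('pics/a3.png',cv2.resize(np.hstack([ims[1],s]),(800,250))); cv2.imwrite('pics/b3.png',np.hstack([t,cv2.resize(ims[1],(480,300))]))
E
```

```text
time_s: 8.22
position: [0.4714, 0.022, 0.0706]
tcp_rot: [[0.987, 0.163, 0.001], [0.163, -0.987, -0.0], [0.001, 0.0, -1.0]]
force: [0.6, 0.3, -4.3]
opening: 0.221
grasp_force: 30.0
time_s: 9.72
position: [0.5743, 0.0393, 0.0699]
tcp_rot: [[0.987, 0.163, -0.001], [0.163, -0.987, 0.0], [-0.001, -0.0, -1.0]]
force: [-0.4, -0.6, -3.7]
opening: 0.225
grasp_force: 30.0
top []
wrist [([0.651, 0.022, 0.03], 0.66)]
scene []
```

View pics/b3.png

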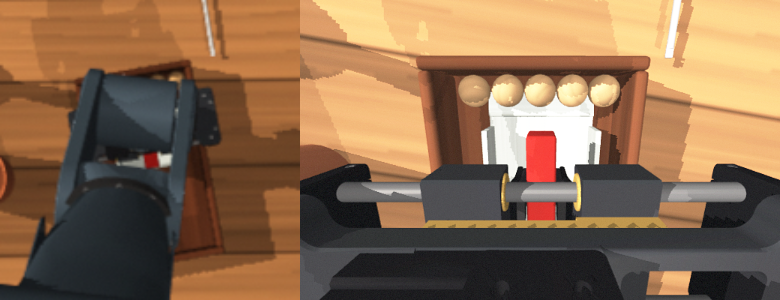

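The wrist view shows all five balls lined up along the far wall at (473–604, 90). The three middle ones are in front of the ramp. Next I'll slide the lip under them and tilt to 15°.

```bash
python3 -m jog '[[0,0.003,0,0,0,0,0],[0,0.006,0,0,0,0,0],[0,0.009,0,0,0,0,0],[0,0.012,0,0,0,0,0],[0,0.012,0,0,0,0,0],[0,0.0096,0,-0.0022,0,2.5,0],[0,0.0072,0,-0.0042,0,5,0],[0,0.005,0,-0.0062,0,7.5,0],[0,0.0029,0,-0.008,0,10,0],[0,0.001,0,-0.0097,0,12.5,0],[0,-0.0008,0,-0.011,0,15,0],[0,-0.0008,0,-0.011,0,15,0],[0,-0.0008,0,-0.011,0,15,0]]'
python3 - <<'E'
from h import *
ims=[]
for c in ['scene','wrist']:
    im,d=viewer.capture(c); ims.append(im)
    print(c,[(np.round(r['xyz'],3).tolist(),round(r['p'],2)) for r in models.tip_of(c,'ball0_center')])
cv2.imwrite('pics/a4.png',cv2.resize(ims[1],(600,375)))
E
```

```text
time_s: 11.65
position: [0.5742, 0.039, 0.0812]
tcp_rot: [[0.953, 0.163, 0.255], [0.157, -0.987, 0.042], [0.259, 0.0, -0.966]]
force: [-0.5, 0.5, -3.1]
opening: 0.226
grasp_force: 30.0
scene [([0.634, 0.023, 0.06], 0.5)]
wrist [([0.613, 0.014, 0.047], 0.59), ([0.632, 0.112, 0.024], 0.54)]
```

View pics/a4.png

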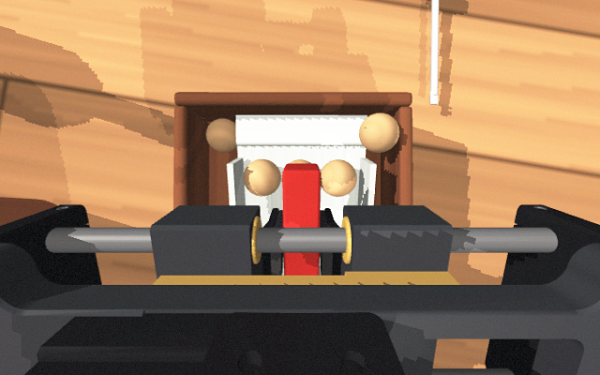

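The three middle balls have rolled into the bowl at (263,177), (300,163) and (338,177). The right outer ball rides on the ramp edge at (380,132). I'll lower the lip to nearly level, so that ball settles on the floor, then back away from the wall.

```bash
python3 -m jog '[[0,0.001,0,0.002,0,-2.5,0],[0,0.0024,0,0.004,0,-5,0],[0,0.0038,0,0.0062,0,-7.5,0],[0,0.005,0,0.0083,0,-10,0],[0,0.006,0,0.0103,0,-12,0],[0,0.0069,0,0.0122,0,-14,0],[0,0.0069,0,0.0122,0,-14,0],[0,0.004,0,0.0114,0,-14,0],[0,-0.0008,0,0.0101,0,-14,0],[0,-0.0076,0,0.0083,0,-14,0],[0,-0.0172,0,0.0057,0,-14,0],[0,-0.0269,0,0.0031,0,-14,0],[0,-0.0356,0,0.0008,0,-14,0],[0,-0.0414,0,-0.0007,0,-14,0],[0,-0.0443,0,-0.0015,0,-14,0],[0,-0.0443,0,-0.0015,0,-14,0]]'
python3 - <<'E'
from h import *
ims=[]
for c in ['scene','wrist']:
    im,d=viewer.capture(c); ims.append(im)
    print(c,[(np.round(r['xyz'],3).tolist(),round(r['p'],2)) for r in models.tip_of(c,'ball0_center')])
cv2.imwrite('pics/a5.png',cv2.resize(ims[1],(600,375)))
E
```

```text
time_s: 13.85
position: [0.5311, 0.032, 0.0711]
tcp_rot: [[0.987, 0.163, 0.017], [0.163, -0.987, 0.003], [0.018, 0.0, -1.0]]
force: [0.7, 0.1, -3.7]
opening: 0.227
grasp_force: 30.0
scene [([0.504, -0.002, 0.028], 0.54)]
wrist []
```

View pics/a5.png

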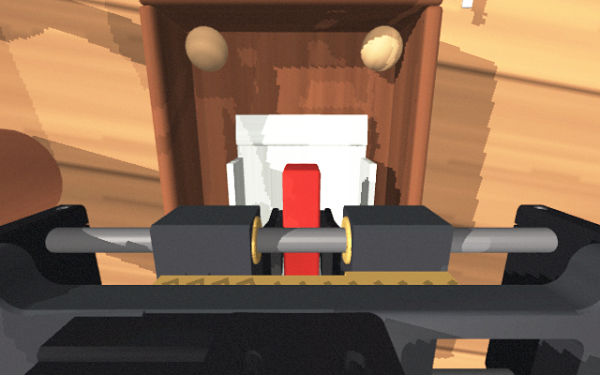

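The two outer balls stay on the tray floor at (207,48) and (381,48). The ramp and front of the bowl are clear, so three balls must be at the rear of the bowl. Next: lift, tip the lip up slightly and carry the scoop over the tin.

```bash
python3 -m jog '[[0,0,0,-0.006,0,0,0],[0,0,0,-0.018,0,1,0],[0,0,0,-0.035,0,2,0],[0,0,0,-0.055,0,3.5,0],[0,0,0,-0.075,0,3.5,0],[0,0,0,-0.095,0,3.5,0],[0,0,0,-0.115,0,3.5,0],[0,0,0,-0.132,0,3.5,0],[0,0,0,-0.144,0,3.5,0],[0,0,0,-0.15,0,3.5,0],[0,0,0,-0.15,0,3.5,0],[0,0,0,-0.15,0,3.5,0]]'
python3 -m jog '[[0,0.0004,-0.005,0,0,0,0],[0,0.001,-0.015,0,0,0,0],[0,0.002,-0.03,0,0,0,0],[0,0.003,-0.048,0,0,0,0],[0,0.0045,-0.068,0,0,0,0],[0,0.006,-0.088,0,0,0,0],[0,0.007,-0.108,0,0,0,0],[0,0.0085,-0.128,0,0,0,0],[0,0.01,-0.148,0,0,0,0],[0,0.011,-0.168,0,0,0,0],[0,0.0125,-0.188,0,0,0,0],[0,0.014,-0.206,0,0,0,0],[0,0.015,-0.222,0,0,0,0],[0,0.016,-0.234,0,0,0,0],[0,0.0175,-0.242,0,0,0,0],[0,0.0187,-0.2457,0,0,0,0],[0,0.0187,-0.2457,0,0,0,0],[0,0.0187,-0.2457,0,0,0,0],[0,0.0187,-0.2457,0,0,0,0],[0,0.0187,-0.2457,0,0,0,0]]'
python3 - <<'E'
from h import *
ims=[]
for c in ['scene','wrist','top']:
    im,d=viewer.capture(c); ims.append(im)
    for t in ['ball0_center','scoop_bowl','scoop_lip','scoop','tin']: print(c,t,[(np.round(r['xyz'],3).tolist(),round(r['p'],2)) for r in models.tip_of(c,t)][:6])
cv2.imwrite('pics/a6.png',ims[0]);cv2.imwrite('pics/b6.png',ims[2])
s=bot.read_state(); print(s['position'],np.abs(s['qvel']).max(),s['grasp_force'])
E
```

```text
time_s: 15.55
position: [0.5279, 0.0317, 0.2204]
tcp_rot: [[0.984, 0.163, 0.076], [0.162, -0.987, 0.013], [0.077, -0.001, -0.997]]
force: [-0.3, 0.1, -4.8]
opening: 0.228
grasp_force: 30.0
time_s: 18.05
position: [0.5069, 0.2768, 0.2225]
tcp_rot: [[0.984, 0.162, 0.077], [0.162, -0.987, 0.013], [0.078, 0.0, -0.997]]
force: [0.3, -0.3, -3.4]
opening: 0.226
grasp_force: 30.0
scene ball0_center [([0.482, 0.242, 0.179], 0.52)]
scene scoop_bowl [([0.514, 0.277, 0.179], 0.96)]
scene scoop_lip [([0.582, 0.287, 0.166], 0.85)]
scene scoop [([0.522, 0.282, 0.167], 0.93)]
scene tin [([0.512, 0.281, -0.002], 0.88)]
wrist ball0_center []
wrist scoop_bowl []
wrist scoop_lip [([0.582, 0.288, 0.168], 0.89)]
wrist scoop [([0.517, 0.279, 0.165], 0.82)]
wrist tin []
top ball0_center [([0.484, 0.244, 0.177], 0.6), ([0.51, 0.279, 0.182], 0.5)]
top scoop_bowl []
top scoop_lip [([0.583, 0.29, 0.175], 0.58)]
top scoop [([0.522, 0.277, 0.165], 0.92), ([0.583, 0.288, 0.176], 0.32)]
top tin []
[0.50685481 0.27706517 0.22248367] 0.13307409097234255 29.999056281521916
```

View pics/a6.png

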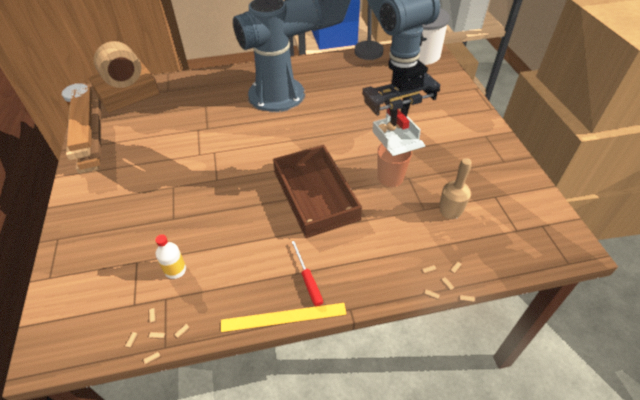

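The scene view shows the scoop level over the tin at (393,150), with the tin, mallet, glue bottle and gouge where they were. I'll zoom in to count the balls.

```bash
python3 - <<'E'
import cv2,numpy as np
a=cv2.imread('pics/a6.png')[85:195,350:460]; b=cv2.imread('pics/b6.png')[180:310,160:350]
cv2.imwrite('pics/c6.png',np.hstack([cv2.resize(a,(380,380),interpolation=2),cv2.resize(b,(420,380),interpolation=2)]))
E
```

```text
(no output)
```

View pics/c6.png

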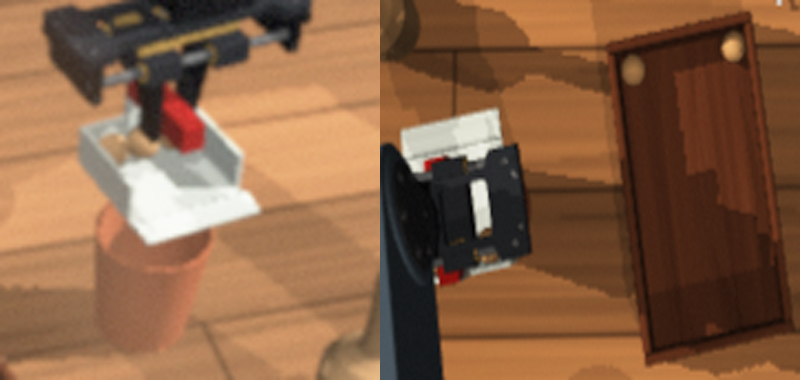

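The crops show two balls left in the tray, at (633,70) and (733,45), and the others at the rear of the bowl, at (115–150,145). The arm is still, so I'm handing in.

```bash
python3 -m jog '[[0,0,0,0,0,0,0],[0,0,0,0,0,0,0],[0,0,0,0,0,0,0],[0,0,0,0,0,0,0]]'; python3 -c "
from rig import workorder
print(workorder.hand_in())"
```

```text
time_s: 19.45
position: [0.5068, 0.2771, 0.2225]
tcp_rot: [[0.984, 0.163, 0.077], [0.162, -0.987, 0.013], [0.078, -0.0, -0.997]]
force: [-0.3, 0.3, -3.6]
opening: 0.229
grasp_force: 30.0
the job is handed in; nothing more can be done
None
```

The job is handed in (no verdict came back): the scoop is held still over the tin, about 4° lip-up, with three balls in it by count (two of the five are still in the tray; one in the bowl is partly hidden), and nothing else has visibly moved.

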